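# Clamp the control unit: swing the strap over and run the wing nut home

## Robot

A 6-joint arm with a two-finger parallel gripper is mounted at the origin on the work surface. World frame = base frame: x ahead of the robot, y to its left, z up, the work surface at z = 0. Lengths are in m, angles in rad, forces in N, time in s.
With the tool pointing down it reaches from about 0.275 to 0.85 m from the base axis. Payload 5.2 kg.
Tool frame: the origin (TCP) lies at the very end of the fingers, on their centre line; the grasp point (between the pads) lies 19 mm behind it; z points along the fingers, y is the line along which they close (so a half turn about z gives the same grasp; the last joint's range is limited). The gripper opens to 85 mm and grips with 20 to 120 N. Pads are 22 mm wide; open, the fingers measure 114 mm over their backs; the gripper's body (76 mm by 85 mm) begins 54 mm behind the grasp point. The pads swing forward as they close: fully open they stand 13 mm farther back than shut.
Start: joints at [1.015, 0.259, 1.535, -0, 1.348, -0.203], TCP at [0.19, 0.516, 0.231] pointing down, gripper open.
Joint ranges: [-3.14, 3.14], [-0.91, 2.08], [0.19, 2.58], [-1.22, 4.36], [0.22, 2.71], [-3.12, 3.12]. Speed limits (rad/s): [2.57, 2.57, 3.14, 3.14, 3.14, 3.14].

## Interface

Orientations are given as a unit quaternion [w, x, y, z].
In Python, from cell import arm, vision, finder gives the robot as it stands.
- The arm moves only by the tool play_rows, never from a script. Its argument "deltas" is a list of rows, each a list of 3 entries, a list of its own where there are three numbers: the turn, a rotation vector about the tool's x, y, z in degrees, then the shift along the tool's x, y, z in cm, then the opening, from 0 (shut) to 1 (fully open). A call has 1 to 20 rows; each row is the pose to reach, as a shift and turn from the pose commanded when the call began, along the tool's axes at that moment; what a row does not reach only later rows make up. A row lasts 1/8 s, in which the tool goes at most 62.5 mm and 10.7 degrees, less where a joint would pass 70% of its speed; a pose out of reach is approached as far as the arm can. A call with a gripper value outside its range is refused whole. The fingers move at their own pace and stop on an object; "force" is the grip in N (left out, the last holds). Time passes only in rows, so rows that repeat a pose let the fingers close. It gives the time, the measured TCP pose, the force, the opening and the grip force at its end, in the units of the state.
- arm.sense(): the state, without advancing time (a new reading comes with each control period).
- vision.read_camera(name): name is "scene" or "top" or "wrist"; returns a dict with "image" (480x640x3 uint8, red, green, blue), "range_z" (480x640 float32, m along the optical axis (not along the pixel's ray), 0 where there is no reading), "intrinsics" (3x3 intrinsics, pixels), "rvec" (rotation vector, rad) and "tvec" (3), from world to camera coordinates, as OpenCV has them. Camera axes: x right, y down, z forward; pixel columns grow to the right and rows downward; lengths in m; the calibration is good to about 2 mm. A picture is of the moment at which its call begins.
- arm.finish_job(): hands the job in; it is judged then, once.
Trained networks look in a picture, given as the dict that the camera call returned (one of the last four; its "shot" number tells which), for a name from the list of things; names that differ only in an ending like _2 or _b are one class to them, and where a whole thing is asked for, a point or a joint stands for the part that bears it (a point fixed in the world has none). Each returns a list of dicts, best first, with "score" (0 to 1); they miss things now and then, are a little off and sometimes report something else, mostly with a low value. They report only what shows in the picture. A call takes as long as a camera call.
- finder.recognise(query, picture): "box" ([left, top, right, bottom] in pixels, round what is visible of it).
- finder.spot_point(query, picture): "at" ([column, row] in pixels: a listed point, or the origin of a listed thing).
The state is a dict: "clock": time; "q": joint angles; "qvel": joint speeds; "joint_efforts": joint torques, N m; "position": TCP position; "tool_rot": TCP orientation; "ft_force": force on the tool from outside, world axes, zero at the start; "ft_torque": the same for the moment, N m; "width": finger opening in m; "grip_force": force on a finger pad.
Only numpy, scipy, OpenCV 4.12 (cv2) and the standard library are available. Lean on these libraries where they do the work, as an engineer would, in place of code of your own. Each camera call takes 0.05 s, during which the arm holds its last target. There are 200 camera calls.

## Task

Clamp the engine control unit in its bench fixture using fingertip pushes only: first push the yellow clamp strap clockwise (seen from above) round its stud until it lies over the unit's lug, fully against the brass stop pin, then stroke the wings of the wing nut round clockwise, as many strokes as it takes, until the nut is fully home and will turn no further. Pinch and lift nothing, do not shift the control unit, and leave the other things on the bench where they are.

Things in the scene. Friction and masses are not known exactly. Their poses are not given: they have to be found in the camera images.
- fixture: fixed aluminium plate, 400 x 340 mm, its top 12 mm above the bench. Origin: on the bench directly under the upright stud, the common axis of strap and wing nut; +x points from the stud to the control unit, z up. The stud, 10 mm thick, ends 88 mm above the bench.
- bracket (a point): top of the outer corner of a fixed blue angle bracket beside the wing nut, 6 mm thick, 84 mm above the bench. In the fixture's frame one leg fills x -49 to -43, y -49 to -14 mm, the other x -49 to -14, y -49 to -43 mm. It keeps a fingertip from circling the nut in one go; all other directions round the nut are free at wing height.
- stop_pin (a point): top of the fixed brass stop pin for the strap, 10 mm thick, 46 mm above the bench, 65 mm along the fixture's x and -16.5 mm along its y from the stud.
- strap (a joint): turn of the clamp strap about the stud, rad: at 0 it points along the fixture's +y (swung aside); grows clockwise seen from above; 1.571 = against the stop pin, pointing along the fixture's +x over the unit's lug. Stays where it is left; moves with 1 to 2 N at strap_push.
- strap_push (a point): point in the strap, 72 mm from the stud axis, on its centre line, half-way up. Site x axis: along the strap, away from the stud. Yellow bar 22 mm wide, 11 mm thick (39 to 50 mm above the bench), free end 105 mm from the stud. Below this point only the plate (top at 12 mm) all along its travel; its anticlockwise side is free for 60 mm.
- wing_nut (a joint): turn of the wing nut, rad, growing clockwise seen from above; 6.283 = fully home, a hard stop. Starts less than one turn short of it, stays where it is left, turns with about 2 N on a wing. The red wing's angle from the fixture's +x (anticlockwise from above) is minus this value: at fully home it points to the control unit.
- nut_center (a point): centre of the wing nut, on the stud axis, half-way up the wings, 70 mm above the bench. Site x axis: along the red wing. Steel, two flat upright wings opposite each other, each 6 mm thick, from the 11 mm radius hub out to 38 mm from the axis, 56 to 84 mm above the bench. Turning does not change its height.
- red_tip (a point): middle of the outer end of the red-painted wing, 38 mm from the axis, 70 mm above the bench; the other wing is plain steel.
- ecu: loose engine control unit, cast aluminium, 0.8 kg, underside 30 mm above the bench. Origin: centre of its underside, about 205 mm from the stud along the fixture's +x. Its lug, 34 mm wide, reaches to 85 mm from the stud, top at 38 mm; housing from 125 mm on, top at 64 mm; black connector block from 225 mm on, top at 87 mm. Must not be shifted.
- plug_white: loose black plug with a white latch, about 57 x 32 x 22 mm, on the plate; origin under its centre. Leave alone.
- plug_orange: loose black plug with an orange latch, about 57 x 32 x 22 mm, on the plate; origin under its centre. Leave alone.
- screwdriver: loose screwdriver, 160 mm long, red handle, lying on the plate beside the control unit. Leave alone.
- mouse: computer mouse, 105 x 60 x 35 mm, on a mat. Leave alone.
- cleaner: spray can, 54 mm thick, 150 mm tall, origin at the centre of its underside. Leave alone.
- tub: open white parts tub, 90 x 70 x 45 mm. Leave alone.
- reader: black reader box, 170 x 130 x 35 mm. Leave alone.

How it is judged:
On the way, in this order (a step that is already met when the one before it is completed fails the run):
1. the strap is pushed against its stop pin, over the lug (value of joint strap above 1.47 rad), for 0.1 s.
2. the wing nut is run home (value of joint wing_nut above 6.05 rad), for 0.1 s.
At the end, for the whole second after the job is handed in: the strap is within 0.1 rad of its stop (over 1.47 rad), the wing nut within 0.23 rad of fully home (over 6.05 rad) and at rest, the control unit within 8 mm of where it was (value of joint strap above 1.47 rad and value of joint wing_nut above 6.05 rad and velocity of joint wing_nut between -0.1 and 0.1 rad/s and distance of ecu from where it was at the start of the episode below 0.008 m); the robot touches nothing.
It fails at once if the wing nut is pinched: the fingers press on opposite faces of its wings at once (over 1.5 N each) ((contact force between the fingers and wing_nut_c1 above 1.5 N or contact force between the fingers and wing_nut_c3 above 1.5 N) and (contact force between the fingers and wing_nut_c2 above 1.5 N or contact force between the fingers and wing_nut_c4 above 1.5 N)).
It fails at once if the strap is pinched: the fingers press on both its sides at once (over 1.5 N each) (contact force between the fingers and strap_c0 above 1.5 N and contact force between the fingers and strap_c1 above 1.5 N).
It fails at once if the control unit is shifted or lifted by more than 8 mm (distance of ecu from where it was at the start of the episode above 0.008 m).
It fails at once if a bystander (plugs, screwdriver, mouse, spray can, tub, reader box) is moved or lifted by more than 15 mm (distance of any of plug_white, plug_orange, screwdriver, mouse, cleaner, tub, reader from where it was at the start of the episode above 0.015 m).
It also fails if it takes over 72 s, if anything falls off the work surface, if the arm or the gripper's body presses on something with over 40 N, if the wrist force passes 120 N, or if a joint passes its speed limit or range.

## Working session

There is one attempt and no reset: what is moved stays moved. The work goes in short steps, Python scripts to look and compute and a tool call to move; the robot and the scene stay as the last step left them, time stands still between calls to the robot, and variables do not carry over. Pictures are saved under pics/ and viewed, at most 10 in all, crops included, and the job is handed in when it is done.

Besides the shell and the picture viewer there is one more tool, called after "Emit:" as name([rows], argument=value, ...), one row to a line, values as JSON. play_rows: Moves the arm, as the interface text tells. Its arguments: {"type":"object","properties":{"deltas":{"type":"array","items":{"type":"array"}},"force":{"type":"number"}},"required":["deltas"]}

```bash
mkdir -p pics; cat > h.py <<'E'
import numpy as np, cv2
from cell import arm, vision, finder
def P(c):
    R=cv2.Rodrigues(np.array(c["rvec"],float))[0]; return R,np.array(c["tvec"],float).ravel(),np.array(c["intrinsics"],float)
def ray(c,uv):
    R,t,K=P(c); d=R.T@np.linalg.inv(K)@np.array([uv[0],uv[1],1.]); return -R.T@t,d
def atz(c,uv,z):
    o,d=ray(c,uv); return o+d*(z-o[2])/d[2]
def dep(c,uv):
    o,d=ray(c,uv); u,v=int(round(uv[0])),int(round(uv[1]))
    p=c["range_z"][max(v-1,0):v+2,max(u-1,0):u+2]; p=p[p>0]
    return o+d*np.median(p) if p.size else None
def tri(c1,a,c2,b):
    o,d=ray(c1,a);p,e=ray(c2,b);d=d/np.linalg.norm(d);e=e/np.linalg.norm(e)
    A=np.stack([d,-e],1);s=np.linalg.lstsq(A,p-o,rcond=None)[0]
    x,y=o+s[0]*d,p+s[1]*e; return (x+y)/2,np.linalg.norm(x-y)
def save(c,n): cv2.imwrite(f"pics/{n}.png",c["image"][:,:,::-1])
E
python3 - <<'E'
from h import *
np.set_printoptions(precision=4,suppress=True)
s=arm.sense();print(s["clock"],s["position"],s["tool_rot"])
cs={n:vision.read_camera(n) for n in("scene","top")}
for n,c in cs.items(): save(c,n+"0")
for q in["fixture","bracket","stop_pin","strap_push","nut_center","red_tip","ecu","plug_white","plug_orange","screwdriver","cleaner"]:
    r={}
    for n,c in cs.items():
        L=finder.spot_point(q,c)
        if L: r[n]=L[0]["at"]; print(q,n,np.round(L[0]["at"],1),round(L[0]["score"],2),dep(c,L[0]["at"]))
    if len(r)==2: print("   tri",*tri(cs["scene"],r["scene"],cs["top"],r["top"]))
E
```

```text
0.0 [0.1897 0.5157 0.2305] [-0.0004  0.1755  0.9845 -0.0009]
fixture scene [364.3 254.7] 0.87 [0.5432 0.1115 0.0171]
fixture top [270.3 259.2] 0.86 [0.5246 0.1056 0.0705]
   tri [0.5321 0.1123 0.0084] 0.0026867772235405047
bracket scene [345.7 224.7] 0.93 [0.5014 0.0672 0.0828]
bracket top [285.2 274.4] 0.57 [0.4876 0.0681 0.0834]
   tri [0.4885 0.0688 0.0738] 0.00041707918222521603
stop_pin scene [361.7 258.8] 0.73 [0.5923 0.0966 0.0434]
stop_pin top [277.9 232.7] 0.87 [0.5941 0.0914 0.0438]
   tri [0.5942 0.0938 0.0449] 0.004966508404451739
strap_push scene [394.9 246.1] 0.86 [0.5493 0.1864 0.0444]
strap_push top [239.5 256.4] 0.85 [0.5325 0.1828 0.0492]
   tri [0.5348 0.1877 0.0333] 0.005027374030970593
nut_center scene [366.8 231.3] 0.6 [0.5334 0.1159 0.0824]
nut_center top [267.  255.9] 0.73 [0.5302 0.1122 0.0884]
   tri [0.5314 0.1146 0.0808] 0.0033968270819366266
red_tip scene [357.  242.5] 0.6 [0.4874 0.1006 0.015 ]
red_tip top [276.2 242.7] 0.51 [0.5737 0.0971 0.0125]
   tri [0.5644 0.0902 0.0725] 0.004889026334031107
ecu scene [377.3 302.8] 0.61 [0.7945 0.098  0.087 ]
ecu top [273.9 179. ] 0.69 [0.7253 0.1041 0.0638]
   tri [0.7348 0.1093 0.0303] 0.004794261481541344
plug_white scene [430.1 300.8] 0.72 [0.7388 0.2299 0.0313]
plug_white top [222. 189.] 0.54 [0.7042 0.2363 0.0354]
   tri [0.7116 0.2409 0.0054] 0.0016898706075674668
plug_orange top [316.9 251.7] 0.59 [ 0.55   -0.006   0.0344]
screwdriver scene [323.8 308.9] 0.54 [ 0.7244 -0.0063  0.0109]
screwdriver top [325.1 185.3] 0.63 [ 0.72   -0.0234  0.0334]
   tri [ 0.726  -0.0151  0.0132] 0.01722374218886357
cleaner scene [465.7 218.9] 0.93 [0.4217 0.4098 0.0293]
cleaner top [144.3 312.5] 0.72 [0.3919 0.3943 0.083 ]
   tri [0.3934 0.4197 0.0094] 0.004310775695772435
```

```bash
python3 - <<'E'
import cv2
a=cv2.imread("pics/top0.png")[130:330,180:380];b=cv2.imread("pics/scene0.png")[180:360,270:450]
cv2.imwrite("pics/a.png",cv2.hconcat([cv2.resize(a,(400,400),interpolation=2),cv2.resize(b,(400,400),interpolation=2)]))
E
```

```text
(no output)
```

View pics/a.png

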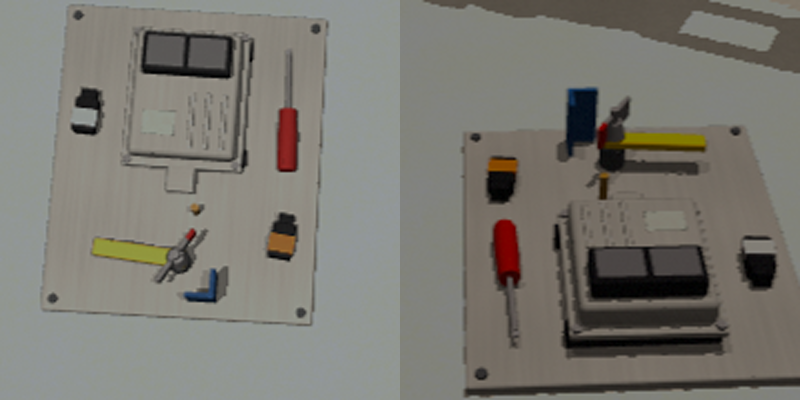

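The top view shows the plate turned slightly clockwise, with the strap pointing to +y. The red wing points ahead and to the right, and the bracket is behind and to the right. Next I'll move in with the fingers shut for a closer wrist view.

Emit:
play_rows([
  [[0, 0, 0], [0, 0, -7], 0],
  [[0, 0, 73], [-42.9, -26.8, -7], 0],
  [[0, 0, 73], [-42.9, -26.8, -7], 0],
  [[0, 0, 73], [-42.9, -26.8, -7], 0],
  [[0, 0, 73], [-42.9, -26.8, -7], 0],
  [[0, 0, 73], [-42.9, -26.8, -7], 0],
  [[0, 0, 73], [-42.9, -26.8, -7], 0],
  [[0, 0, 73], [-42.9, -26.8, -7], 0],
  [[0, 0, 73], [-42.9, -26.8, -7], 0],
  [[0, 0, 73], [-42.9, -26.8, -7], 0],
  [[0, 0, 73], [-42.9, -26.8, -7], 0],
  [[0, 0, 73], [-42.9, -26.8, -7], 0],
  [[0, 0, 73], [-42.9, -26.8, -7], 0],
  [[0, 0, 73], [-42.9, -26.8, -7], 0],
  [[0, 0, 73], [-42.9, -26.8, -7], 0],
])

```text
clock: 3.08
position: [0.4998, 0.1169, 0.3014]
tool_rot: [0.0, 0.726, 0.687, 0.0]
ft_force: [-1.0, 0.4, 0.3]
width: 0.0001
grip_force: 0.0
```

```bash
python3 - <<'E'
from h import *
np.set_printoptions(precision=4,suppress=True)
c=vision.read_camera("wrist");save(c,"w1");R,t,K=P(c);print("cam",-R.T@t)
Z=dict(bracket=.084,stop_pin=.046,strap_push=.0445,nut_center=.07,red_tip=.07,ecu=.03,fixture=0)
for q,z in Z.items():
    for L in finder.spot_point(q,c)[:2]: print(q,np.round(L["at"],1),round(L["score"],2),atz(c,L["at"],z)[:2],dep(c,L["at"]))
E
```

```text
cam [0.5033 0.1883 0.4453]
bracket [312.2 255.2] 0.83 [0.4841 0.0706] [0.4842 0.0711 0.0854]
stop_pin [409.1 216.6] 0.61 [0.598  0.0992] [0.6056 0.0921 0.0142]
strap_push [355.5 140.4] 0.83 [0.5384 0.188 ] [0.5378 0.188  0.0516]
nut_center [349.4 212.2] 0.67 [0.5272 0.1131] [0.5259 0.117  0.0893]
red_tip [381.7 227.8] 0.63 [0.5622 0.0936] [0.5655 0.0883 0.0491]
ecu [521.  197.2] 0.76 [0.7351 0.1118] [0.7153 0.1183 0.0655]
fixture [347.3 197. ] 0.78 [0.5296 0.119 ] [0.5262 0.1279 0.0575]
```

View pics/w1.png

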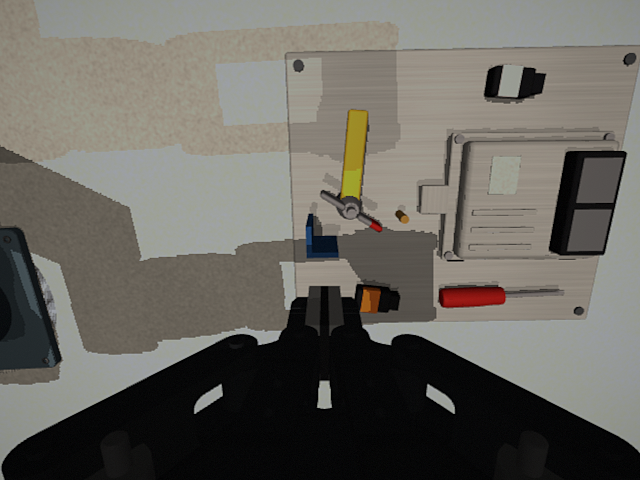

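```bash
python3 - <<'E'
from h import *
np.set_printoptions(precision=1,suppress=True)
M=np.array([[-49,-49],[65,-16.5],[0,0],[0,72],[205,0]])
W=np.array([[484.1,70.6],[598,99.2],[527.2,113.1],[538.4,188],[735.1,111.8]])
T=np.array([[488.5,68.8],[594.2,93.8],[531.4,114.6],[534.8,187.7],[734.8,109.3]])
for D in(W,T,(W+T)/2):
    a=M-M.mean(0);b=D-D.mean(0);th=np.arctan2((a[:,0]*b[:,1]-a[:,1]*b[:,0]).sum(),(a*b).sum())
    R=np.array([[np.cos(th),-np.sin(th)],[np.sin(th),np.cos(th)]]);t=D.mean(0)-R@M.mean(0)
    print(np.degrees(th),t);print((D-(M@R.T+t)).T)
# yellow strap centreline and plate edge from wrist image
c=vision.read_camera("wrist");I=c["image"].astype(int)
m=((I[...,0]>130)&(I[...,2]<70)&(I[...,1]>110)).astype(np.uint8)
v,u=np.nonzero(m);p=np.array([atz(c,(a,b),.05)[:2] for a,b in zip(u,v)])*1e3
mu=p.mean(0);w,V=np.linalg.eigh(np.cov((p-mu).T));d=V[:,1]*np.sign(V[1,1]);print("strap",len(p),mu,np.degrees(np.arctan2(d[1],d[0])),"max along",((p-mu)@d).max(),"tip",mu+d*((p-mu)@d).max(),"width",np.ptp((p-mu)@V[:,0]))
tip=mu+d*((p-mu)@d).max();print("stud est",tip-105*d)
# nut wings: depth points at z .078-.09 near stud
z=c["range_z"];R,t,K=P(c);vv,uu=np.mgrid[170:250,300:410]
q=np.linalg.inv(K)@np.stack([uu.ravel(),vv.ravel(),np.ones(uu.size)])*z[170:250,300:410].ravel()
w3=(R.T@(q-t[:,None])).T*1e3
s=w3[(w3[:,2]>76)&(w3[:,2]<92)&(w3[:,1]>90)]
s=s[np.hypot(s[:,0]-529,s[:,1]-114)<45]
mu=s[:,:2].mean(0);w,V=np.linalg.eigh(np.cov((s[:,:2]-mu).T));d=V[:,1];print("wings",len(s),mu,np.degrees(np.arctan2(d[1],d[0])),np.ptp((s[:,:2]-mu)@d))
E
```

```text
-1.5864793707735367 [532.3 116.5]
[[ 2.1  1.1 -5.1  4.1 -2.2]
 [ 1.8  1.  -3.4 -0.4  1. ]]
-1.5831340057649232 [532.5 114.8]
[[ 6.3 -2.8 -1.1  0.3 -2.6]
 [ 1.7 -2.7 -0.2  1.   0.2]]
-1.5848139243530517 [532.4 115.6]
[[ 4.2 -0.8 -3.1  2.2 -2.4]
 [ 1.7 -0.8 -1.8  0.3  0.6]]
strap 1551 [536.1 173.7] 84.92509496676601 max along 45.644134671675666 tip [540.1 219.1] width 78.82549686474768
stud est [530.8 114.5]
wings 455 [528.8 115.9] 145.98176290110214 74.9658368655134
```

Measured: stud at about (530, 115) mm, strap at about 86°, red wing at about -34° in world axes. First I'll descend behind the strap.

Emit:
play_rows([
  [[0, 0, 0], [6.6, -0.9, 6], 0],
  [[0, 0, 0], [6.6, -0.9, 12], 0],
  [[0, 0, 0], [6.6, -0.9, 18], 0],
  [[0, 0, 0], [6.6, -0.9, 23], 0],
  [[0, 0, 0], [6.6, -0.9, 26.5], 0],
  [[0, 0, 0], [6.6, -0.9, 26.5], 0],
  [[0, 0, 0], [6.6, -0.9, 26.5], 0],
])

```text
clock: 4.4
position: [0.496, 0.183, 0.0377]
tool_rot: [0.001, 0.727, 0.687, 0.001]
ft_force: [-0.4, -1.0, 0.4]
width: 0.0003
grip_force: 0.0
```

```bash
cat >> h.py <<'E'
from scipy.spatial.transform import Rotation as Ro
S=np.array([.530,.115])
def plan(poses):
    "poses: (theta deg, r mm, offset behind mm, z mm), tool x along theta"
    s=arm.sense();q=s["tool_rot"];R=Ro.from_quat([q[1],q[2],q[3],q[0]]).as_matrix();p=np.array(s["position"])
    print("at",np.round(p,4),"psi",np.degrees(np.arctan2(R[1,0],R[0,0])).round(1),"F",np.round(s["ft_force"],1),"t",s["clock"])
    psi=np.degrees(np.arctan2(R[1,0],R[0,0]));out=[]
    for th,r,o,z,*ps in poses:
        a=np.radians(th);u=np.array([np.cos(a),np.sin(a)]);t=np.array([u[1],-u[0]])
        g=np.append(S+(r*u-o*t)/1e3,z/1e3);d=R.T@(g-p)*100
        out.append([[0,0,round(psi-(ps[0] if ps else th))],[round(float(x),1) for x in d],0])
    print(out)
E
python3 -c "
from h import *
plan([(th,65,25.5,36) for th in [90,86,80,74,68,62,56,50,44,38,32,26,20,15,10]])"
```

```text
at [0.496  0.183  0.0377] psi 86.8 F [-0.4 -1.   0.4] t 4.4
[[[0, 0, -3], [-0.2, 0.9, 0.2], 0], [[0, 0, 1], [-0.1, 1.3, 0.2], 0], [[0, 0, 7], [0.2, 2.0, 0.2], 0], [[0, 0, 13], [0.3, 2.7, 0.2], 0], [[0, 0, 19], [0.4, 3.4, 0.2], 0], [[0, 0, 25], [0.4, 4.2, 0.2], 0], [[0, 0, 31], [0.3, 4.9, 0.2], 0], [[0, 0, 37], [0.1, 5.6, 0.2], 0], [[0, 0, 43], [-0.1, 6.3, 0.2], 0], [[0, 0, 49], [-0.4, 7.0, 0.2], 0], [[0, 0, 55], [-0.8, 7.6, 0.2], 0], [[0, 0, 61], [-1.2, 8.2, 0.2], 0], [[0, 0, 67], [-1.7, 8.7, 0.2], 0], [[0, 0, 72], [-2.1, 9.1, 0.2], 0], [[0, 0, 77], [-2.6, 9.5, 0.2], 0]]
```

Emit:
play_rows([
  [[0, 0, 0], [0, 0.9, 0], 0],
  [[0, 0, 1], [-0.1, 1.3, 0], 0],
  [[0, 0, 7], [0.2, 2.0, 0], 0],
  [[0, 0, 13], [0.3, 2.7, 0], 0],
  [[0, 0, 19], [0.4, 3.4, 0], 0],
  [[0, 0, 25], [0.4, 4.2, 0], 0],
  [[0, 0, 31], [0.3, 4.9, 0], 0],
  [[0, 0, 37], [0.1, 5.6, 0], 0],
  [[0, 0, 43], [-0.1, 6.3, 0], 0],
  [[0, 0, 49], [-0.4, 7.0, 0], 0],
  [[0, 0, 55], [-0.8, 7.6, 0], 0],
  [[0, 0, 61], [-1.2, 8.2, 0], 0],
  [[0, 0, 67], [-1.7, 8.7, 0], 0],
  [[0, 0, 72], [-2.1, 9.1, 0], 0],
  [[0, 0, 77], [-2.6, 9.5, 0], 0],
  [[0, 0, 77], [-2.6, 9.5, 0], 0],
])

```text
clock: 6.4
position: [0.5889, 0.1512, 0.037]
tool_rot: [0.0, 0.996, 0.085, 0.001]
ft_force: [0.2, 0.2, -0.2]
width: 0.0002
grip_force: 0.0
```

```bash
python3 - <<'E'
from h import *
c=vision.read_camera("wrist");save(c,"w2")
plan([(th,65,25.5,36) for th in [7,4,1,-2,-4,-5,-5,-5]])
E
```

```text
at [0.5887 0.1513 0.0369] psi 9.8 F [-0.7  0.6 -0.7] t 6.45
[[[0, 0, 3], [0.2, 0.4, 0.1], 0], [[0, 0, 6], [0.3, 0.7, 0.1], 0], [[0, 0, 9], [0.4, 1.1, 0.1], 0], [[0, 0, 12], [0.5, 1.4, 0.1], 0], [[0, 0, 14], [0.5, 1.7, 0.1], 0], [[0, 0, 15], [0.5, 1.8, 0.1], 0], [[0, 0, 15], [0.5, 1.8, 0.1], 0], [[0, 0, 15], [0.5, 1.8, 0.1], 0]]
```

View pics/w2.png

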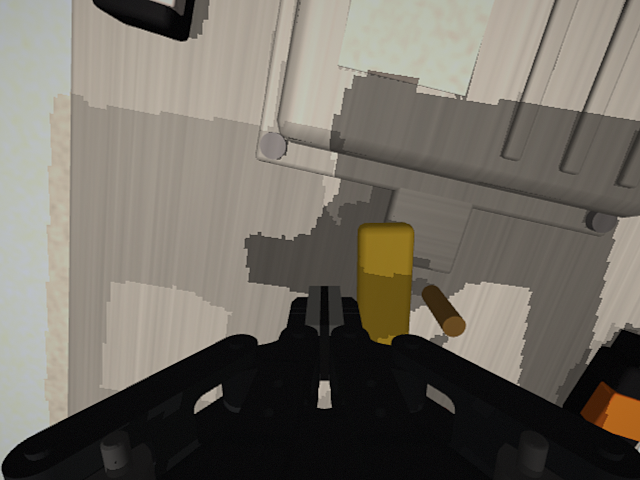

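The strap (385, 280) lies flush along the fingers. The pin at (440, 310) is still about 12 mm away, and the lug is clear, so I'll keep pushing.

Emit:
play_rows([
  [[0, 0, 3], [0.2, 0.4, 0], 0],
  [[0, 0, 6], [0.3, 0.7, 0], 0],
  [[0, 0, 9], [0.4, 1.1, 0], 0],
  [[0, 0, 12], [0.5, 1.4, 0], 0],
  [[0, 0, 14], [0.5, 1.6, 0], 0],
  [[0, 0, 14], [0.5, 1.7, 0], 0],
  [[0, 0, 14], [0.5, 1.8, 0], 0],
  [[0, 0, 14], [0.5, 1.8, 0], 0],
])

```text
clock: 7.45
position: [0.5961, 0.1361, 0.0367]
tool_rot: [-0.001, 0.999, -0.036, 0.0]
ft_force: [-0.3, 6.2, 1.7]
width: -0.0
grip_force: 3.3
```

```bash
python3 - <<'E'
from h import *
c=vision.read_camera("wrist");save(c,"w3")
plan([])
E
```

```text
at [0.5961 0.1362 0.0366] psi -4.1 F [0.1 5.6 1.2] t 7.5
[]
```

View pics/w3.png

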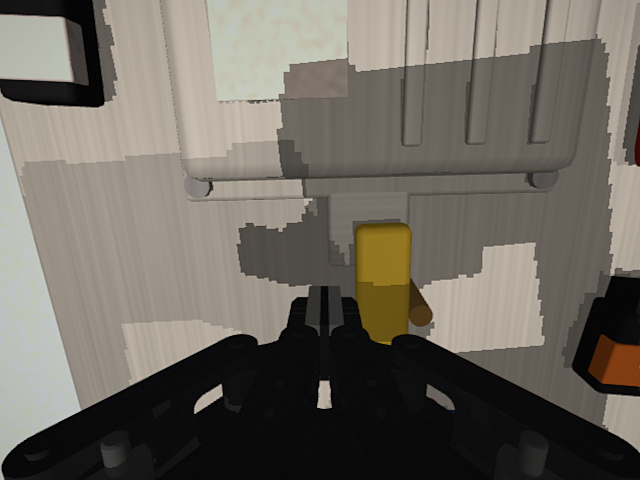

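The strap is against the pin: 6 N reaction, and brass is visible beside it at (420, 305). Strap angle at the stop gives a fixture yaw of about -4°. Now I'll back off and go to the red wing.

```bash
python3 -c "
from h import *
plan([(-4,65,60,37),(-4,65,60,115),(-34,28,28,115),(-34,28,28,62)]+[(t,28,17.5,62) for t in [-34,-42,-50,-58,-66,-74,-82,-90]]+[(-90,28,27,62),(-90,28,27,115)])"
```

```text
at [0.5961 0.1362 0.0366] psi -4.1 F [0.1 5.6 1.2] t 7.5
[[[0, 0, 0], [0.0, -3.4, -0.0], 0], [[0, 0, 0], [0.0, -3.4, -7.8], 0], [[0, 0, 30], [-2.6, 1.5, -7.8], 0], [[0, 0, 30], [-2.6, 1.5, -2.5], 0], [[0, 0, 30], [-3.1, 2.5, -2.5], 0], [[0, 0, 38], [-3.2, 2.9, -2.5], 0], [[0, 0, 46], [-3.2, 3.4, -2.5], 0], [[0, 0, 54], [-3.4, 3.8, -2.5], 0], [[0, 0, 62], [-3.6, 4.2, -2.5], 0], [[0, 0, 70], [-3.8, 4.6, -2.5], 0], [[0, 0, 78], [-4.1, 5.0, -2.5], 0], [[0, 0, 86], [-4.5, 5.2, -2.5], 0], [[0, 0, 86], [-3.5, 5.2, -2.5], 0], [[0, 0, 86], [-3.5, 5.2, -7.8], 0]]
```

Emit:
play_rows([
  [[0, 0, 0], [0, -2, 0], 0],
  [[0, 0, 0], [0, -3.4, 0], 0],
  [[0, 0, 0], [0, -3.4, -4], 0],
  [[0, 0, 0], [0, -3.4, -7.8], 0],
  [[0, 0, 0], [0, -3.4, -7.8], 0],
  [[0, 0, 10], [-1, -1.5, -7.8], 0],
  [[0, 0, 20], [-2, 0, -7.8], 0],
  [[0, 0, 30], [-2.6, 1.5, -7.8], 0],
  [[0, 0, 30], [-2.6, 1.5, -7.8], 0],
  [[0, 0, 30], [-2.6, 1.5, -5], 0],
  [[0, 0, 30], [-2.6, 1.5, -2.5], 0],
  [[0, 0, 30], [-2.6, 1.5, -2.5], 0],
])

```text
clock: 9.0
position: [0.5673, 0.1223, 0.0589]
tool_rot: [0.001, 0.956, -0.292, -0.002]
ft_force: [-0.6, 0.0, 0.1]
width: 0.0003
grip_force: 0.0
```

```bash
python3 - <<'E'
from h import *
c=vision.read_camera("wrist");save(c,"w4")
plan([(t,28,17.5,62) for t in [-34,-42,-50,-58,-66,-74,-82,-90,-90]]+[(-90,28,27,62),(-90,28,27,115)])
E
```

```text
at [0.5685 0.1222 0.0603] psi -34.0 F [ 0.5 -0.   0.4] t 9.05
[[[0, 0, 0], [0.0, 1.0, -0.2], 0], [[0, 0, 8], [0.2, 1.4, -0.2], 0], [[0, 0, 16], [0.4, 1.8, -0.2], 0], [[0, 0, 24], [0.5, 2.3, -0.2], 0], [[0, 0, 32], [0.5, 2.7, -0.2], 0], [[0, 0, 40], [0.5, 3.2, -0.2], 0], [[0, 0, 48], [0.4, 3.7, -0.2], 0], [[0, 0, 56], [0.2, 4.1, -0.2], 0], [[0, 0, 56], [0.2, 4.1, -0.2], 0], [[0, 0, 56], [1.0, 3.6, -0.2], 0], [[0, 0, 56], [1.0, 3.6, -5.5], 0]]
```

View pics/w4.png

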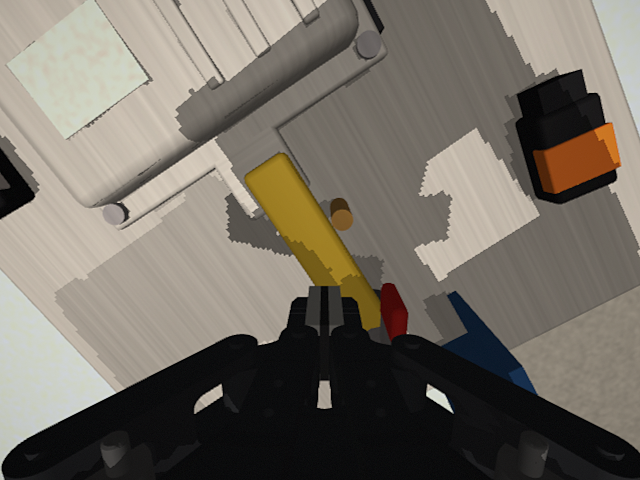

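The red wing (393, 310) is just ahead of the fingers on the clockwise side, and the bracket at (490, 350) is clear. Now stroke 1.

Emit:
play_rows([
  [[0, 0, 0], [0, 0.9, 0], 0],
  [[0, 0, 8], [0.2, 1.4, 0], 0],
  [[0, 0, 16], [0.4, 1.8, 0], 0],
  [[0, 0, 24], [0.5, 2.3, 0], 0],
  [[0, 0, 32], [0.5, 2.7, 0], 0],
  [[0, 0, 40], [0.5, 3.2, 0], 0],
  [[0, 0, 48], [0.4, 3.7, 0], 0],
  [[0, 0, 56], [0.2, 4.1, 0], 0],
  [[0, 0, 56], [0.2, 4.1, 0], 0],
  [[0, 0, 56], [1.0, 3.6, 0], 0],
  [[0, 0, 56], [1.0, 3.6, -3], 0],
  [[0, 0, 56], [1.0, 3.6, -5.5], 0],
  [[0, 0, 56], [1.0, 3.6, -5.5], 0],
])

```text
clock: 10.68
position: [0.5592, 0.0863, 0.1185]
tool_rot: [0.002, -0.706, 0.708, -0.002]
ft_force: [1.4, -0.2, -0.5]
width: 0.0
grip_force: 0.0
```

```bash
python3 - <<'E'
from h import *
c=vision.read_camera("wrist");save(c,"w5")
plan([(0,45,27,115,-60),(60,40,32,115,0),(90,28,30,115,50),(90,28,30,115),(90,28,30,62)])
E
```

```text
at [0.558  0.0863 0.117 ] psi -90.1 F [ 0.4  0.7 -1. ] t 10.725
[[[0, 0, -30], [-5.6, -1.7, 0.2], 0], [[0, 0, -90], [-7.9, 3.6, 0.2], 0], [[0, 0, -140], [-5.7, 5.8, 0.2], 0], [[0, 0, -180], [-5.7, 5.8, 0.2], 0], [[0, 0, -180], [-5.7, 5.8, 5.5], 0]]
```

View pics/w5.png

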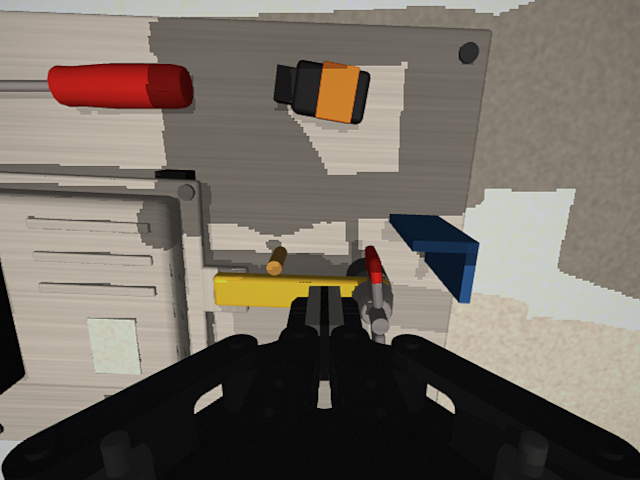

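Red wing now points to about -88° (tip at (370, 250)), so the plain wing is at about +92°. Next I swing round above the nut to get behind it.

Emit:
play_rows([
  [[0, 0, -10], [-1, 0, 0], 0],
  [[0, 0, -20], [-2, 0.5, 0], 0],
  [[0, 0, -30], [-3, 1, 0], 0],
  [[0, 0, -40], [-4, 2, 0], 0],
  [[0, 0, -50], [-5, 3, 0], 0],
  [[0, 0, -60], [-5.7, 4, 0], 0],
  [[0, 0, -70], [-5.7, 5, 0], 0],
  [[0, 0, -80], [-5.7, 5.8, 0], 0],
  [[0, 0, -90], [-5.7, 5.8, 0], 0],
  [[0, 0, -100], [-5.7, 5.8, 0], 0],
  [[0, 0, -110], [-5.7, 5.8, 0], 0],
  [[0, 0, -120], [-5.7, 5.8, 0], 0],
  [[0, 0, -130], [-5.7, 5.8, 0], 0],
  [[0, 0, -140], [-5.7, 5.8, 0], 0],
  [[0, 0, -150], [-5.7, 5.8, 0], 0],
  [[0, 0, -160], [-5.7, 5.8, 0], 0],
  [[0, 0, -170], [-5.7, 5.8, 0], 0],
  [[0, 0, -179], [-5.7, 5.8, 0], 0],
  [[0, 0, -179], [-5.7, 5.8, 2.5], 0],
  [[0, 0, -179], [-5.7, 5.8, 5.5], 0],
])

```text
clock: 13.22
position: [0.4992, 0.1435, 0.06]
tool_rot: [-0.0, 0.714, 0.7, -0.0]
ft_force: [0.2, 0.1, -1.2]
width: 0.0002
grip_force: 0.0
```

```bash
python3 - <<'E'
from h import *
c=vision.read_camera("wrist");save(c,"w6")
plan([(t,28,17.5,61) for t in range(92,-95,-10)])
E
```

```text
at [0.4961 0.1431 0.056 ] psi 88.8 F [-1.8 -0.1 -2.7] t 13.275
[[[0, 0, -3], [-0.0, 1.5, -0.5], 0], [[0, 0, 7], [0.2, 2.0, -0.5], 0], [[0, 0, 17], [0.4, 2.6, -0.5], 0], [[0, 0, 27], [0.5, 3.1, -0.5], 0], [[0, 0, 37], [0.5, 3.7, -0.5], 0], [[0, 0, 47], [0.4, 4.3, -0.5], 0], [[0, 0, 57], [0.3, 4.8, -0.5], 0], [[0, 0, 67], [-0.0, 5.3, -0.5], 0], [[0, 0, 77], [-0.4, 5.8, -0.5], 0], [[0, 0, 87], [-0.8, 6.1, -0.5], 0], [[0, 0, 97], [-1.3, 6.4, -0.5], 0], [[0, 0, 107], [-1.9, 6.6, -0.5], 0], [[0, 0, 117], [-2.4, 6.7, -0.5], 0], [[0, 0, 127], [-3.0, 6.7, -0.5], 0], [[0, 0, 137], [-3.6, 6.6, -0.5], 0], [[0, 0, 147], [-4.1, 6.4, -0.5], 0], [[0, 0, 157], [-4.6, 6.1, -0.5], 0], [[0, 0, 167], [-5.1, 5.8, -0.5], 0], [[0, 0, 177], [-5.4, 5.3, -0.5], 0]]
```

View pics/w6.png

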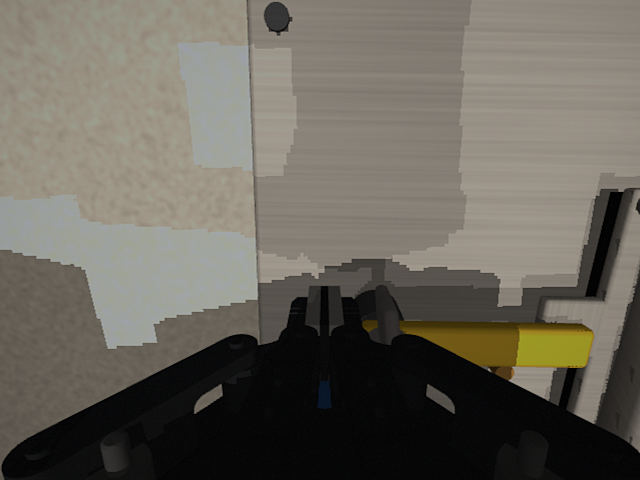

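The plain wing (385, 310) stands at about 90°, just clockwise of the fingers. Now stroke 2.

Emit:
play_rows([
  [[0, 0, 0], [0, 1, -0.6], 0],
  [[0, 0, 0], [0, 1.5, -0.6], 0],
  [[0, 0, 7], [0.2, 2.0, -0.6], 0],
  [[0, 0, 17], [0.4, 2.6, -0.6], 0],
  [[0, 0, 27], [0.5, 3.1, -0.6], 0],
  [[0, 0, 37], [0.5, 3.7, -0.6], 0],
  [[0, 0, 47], [0.4, 4.3, -0.6], 0],
  [[0, 0, 57], [0.3, 4.8, -0.6], 0],
  [[0, 0, 67], [0, 5.3, -0.6], 0],
  [[0, 0, 77], [-0.4, 5.8, -0.6], 0],
  [[0, 0, 87], [-0.8, 6.1, -0.6], 0],
  [[0, 0, 97], [-1.3, 6.4, -0.6], 0],
  [[0, 0, 107], [-1.9, 6.6, -0.6], 0],
  [[0, 0, 117], [-2.4, 6.7, -0.6], 0],
  [[0, 0, 127], [-3.0, 6.7, -0.6], 0],
  [[0, 0, 137], [-3.6, 6.6, -0.6], 0],
  [[0, 0, 147], [-4.1, 6.4, -0.6], 0],
  [[0, 0, 157], [-4.6, 6.1, -0.6], 0],
  [[0, 0, 167], [-5.1, 5.8, -0.6], 0],
  [[0, 0, 175], [-5.4, 5.4, -0.6], 0],
])

```text
clock: 15.78
position: [0.5552, 0.0875, 0.0694]
tool_rot: [-0.002, 0.728, -0.685, 0.003]
ft_force: [1.9, -0.4, -0.6]
width: 0.0003
grip_force: 0.9
```

```bash
python3 -c "
from h import *
plan([(-88,28,17.5,62),(-88,28,28,62),(-88,28,28,117)])"
```

```text
at [0.5552 0.0875 0.0694] psi -86.5 F [ 1.9 -0.4 -0.6] t 15.775
[[[0, 0, 2], [-0.1, 0.7, 0.7], 0], [[0, 0, 2], [-0.0, -0.4, 0.7], 0], [[0, 0, 2], [-0.0, -0.4, -4.8], 0]]
```

Emit:
play_rows([
  [[0, 0, 0], [0, 0, 0], 0],
  [[0, 0, 0], [0, 0, 0], 0],
  [[0, 0, 0], [0, -1.2, 0], 0],
  [[0, 0, 0], [0, -1.2, -2.5], 0],
  [[0, 0, 0], [0, -1.2, -5], 0],
  [[0, 0, 0], [0, -1.2, -5], 0],
])

```text
clock: 16.52
position: [0.566, 0.0893, 0.119]
tool_rot: [-0.001, 0.73, -0.683, 0.001]
ft_force: [0.1, -1.2, -0.5]
width: 0.0001
grip_force: 0.0
```

```bash
python3 - <<'E'
from h import *
c=vision.read_camera("wrist");save(c,"w7")
plan([(90,28,30,117)])
E
```

```text
at [0.5649 0.0893 0.1177] psi -86.2 F [-0.5 -0.1 -0.1] t 16.575
[[[0, 0, -176], [-5.8, 6.1, 0.1], 0]]
```

View pics/w7.png

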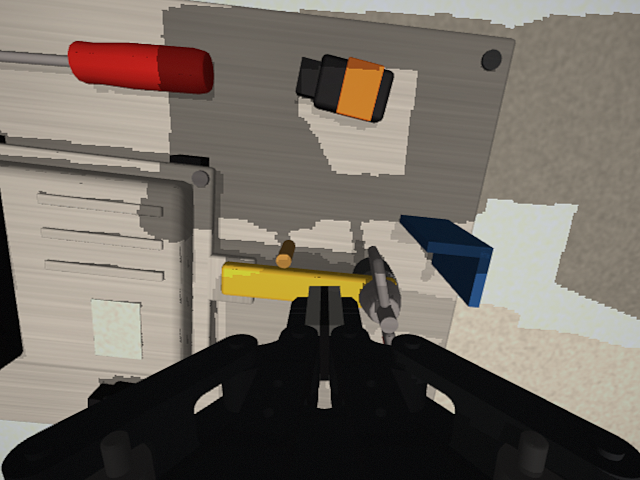

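The plain wing now points to about -85°, so red is at about +95°. I'll go behind the red wing for the last stroke.

Emit:
play_rows([
  [[0, 0, -10], [-1, 0, 0], 0],
  [[0, 0, -20], [-2, 0.5, 0], 0],
  [[0, 0, -30], [-3, 1, 0], 0],
  [[0, 0, -40], [-4, 2, 0], 0],
  [[0, 0, -50], [-5, 3, 0], 0],
  [[0, 0, -60], [-5.8, 4, 0], 0],
  [[0, 0, -70], [-5.8, 5, 0], 0],
  [[0, 0, -80], [-5.8, 6.2, 0], 0],
  [[0, 0, -90], [-5.8, 6.2, 0], 0],
  [[0, 0, -100], [-5.8, 6.2, 0], 0],
  [[0, 0, -110], [-5.8, 6.2, 0], 0],
  [[0, 0, -120], [-5.8, 6.2, 0], 0],
  [[0, 0, -130], [-5.8, 6.2, 0], 0],
  [[0, 0, -140], [-5.8, 6.2, 0], 0],
  [[0, 0, -150], [-5.8, 6.2, 0], 0],
  [[0, 0, -160], [-5.8, 6.2, 0], 0],
  [[0, 0, -170], [-5.8, 6.2, 0], 0],
  [[0, 0, -176], [-5.8, 6.2, 0], 0],
  [[0, 0, -176], [-5.8, 6.2, 2.5], 0],
  [[0, 0, -176], [-5.8, 6.2, 5], 0],
])

```text
clock: 19.08
position: [0.4979, 0.1429, 0.0657]
tool_rot: [-0.001, 0.708, 0.706, -0.001]
ft_force: [-0.6, 0.2, 0.0]
width: -0.0002
grip_force: 0.0
```

```bash
python3 - <<'E'
from h import *
c=vision.read_camera("wrist");save(c,"w8")
plan([(t,28,17.5,62) for t in [92]+list(range(92,-4,-8))+[-4]])
for c in (c,vision.read_camera("top")):
    I=c["image"].astype(int);m=((I[...,0]>90)&(I[...,2]<I[...,0]*.35)&(I[...,1]>I[...,0]*.7)).astype(np.uint8)
    n,l,st,_=cv2.connectedComponentsWithStats(m);k=1+st[1:,4].argmax();v,u=np.nonzero(l==k)
    p=np.array([atz(c,(a,b),.05)[:2] for a,b in zip(u,v)])*1e3;p=p[p[:,0]>575]
    mu=p.mean(0);w,V=np.linalg.eigh(np.cov((p-mu).T));d=V[:,1]*np.sign(V[0,1])
    print(len(p),mu,"dir",np.degrees(np.arctan2(d[1],d[0])),"from stud",np.degrees(np.arctan2(*(mu-S*1e3)[::-1])))
E
```

```text
at [0.4955 0.1427 0.0624] psi 89.8 F [-1.5 -0.5 -2.9] t 19.125
[[[0, 0, -2], [-0.0, 1.6, 0.0], 0], [[0, 0, -2], [-0.0, 1.6, 0.0], 0], [[0, 0, 6], [0.2, 2.0, 0.0], 0], [[0, 0, 14], [0.4, 2.4, 0.0], 0], [[0, 0, 22], [0.5, 2.9, 0.0], 0], [[0, 0, 30], [0.5, 3.3, 0.0], 0], [[0, 0, 38], [0.5, 3.8, 0.0], 0], [[0, 0, 46], [0.5, 4.3, 0.0], 0], [[0, 0, 54], [0.3, 4.7, 0.0], 0], [[0, 0, 62], [0.1, 5.1, 0.0], 0], [[0, 0, 70], [-0.1, 5.5, 0.0], 0], [[0, 0, 78], [-0.5, 5.8, 0.0], 0], [[0, 0, 86], [-0.8, 6.1, -0.0], 0], [[0, 0, 94], [-1.2, 6.4, -0.0], 0]]
3988 [604.02718598 113.41549468] dir -1.2938196320962563 from stud -1.22619285885838
195 [ 901.30649127 -468.77002514] dir 58.0902158578941 from stud -57.541630238574655
```

Emit:
play_rows([
  [[0, 0, 0], [0, 0.8, 0], 0],
  [[0, 0, 0], [0, 1.4, 0], 0],
  [[0, 0, 6], [0.2, 2.0, 0], 0],
  [[0, 0, 14], [0.4, 2.4, 0], 0],
  [[0, 0, 22], [0.5, 2.9, 0], 0],
  [[0, 0, 30], [0.5, 3.3, 0], 0],
  [[0, 0, 38], [0.5, 3.8, 0], 0],
  [[0, 0, 46], [0.5, 4.3, 0], 0],
  [[0, 0, 54], [0.3, 4.7, 0], 0],
  [[0, 0, 62], [0.1, 5.1, 0], 0],
  [[0, 0, 70], [-0.1, 5.5, 0], 0],
  [[0, 0, 78], [-0.5, 5.8, 0], 0],
  [[0, 0, 86], [-0.8, 6.1, 0], 0],
  [[0, 0, 90], [-1.0, 6.3, 0], 0],
  [[0, 0, 94], [-1.2, 6.4, 0], 0],
  [[0, 0, 94], [-1.2, 6.4, 0], 0],
  [[0, 0, 94], [-1.2, 6.4, 0], 0],
])

```text
clock: 21.3
position: [0.5634, 0.1307, 0.0681]
tool_rot: [-0.0, 0.999, -0.036, 0.001]
ft_force: [1.1, 1.4, 0.9]
width: -0.0
grip_force: 0.4
```

```bash
python3 - <<'E'
from h import *
c=vision.read_camera("wrist");save(c,"w9")
plan([(-4,28,17.5,62),(-8,28,17.5,62),(-4,28,30,62)])
E
```

```text
at [0.5632 0.1307 0.0679] psi -4.1 F [0.8 0.7 0.6] t 21.35
[[[0, 0, 0], [-0.4, 0.0, 0.6], 0], [[0, 0, 4], [-0.3, 0.2, 0.6], 0], [[0, 0, 0], [-0.4, -1.2, 0.6], 0]]
```

View pics/w9.png

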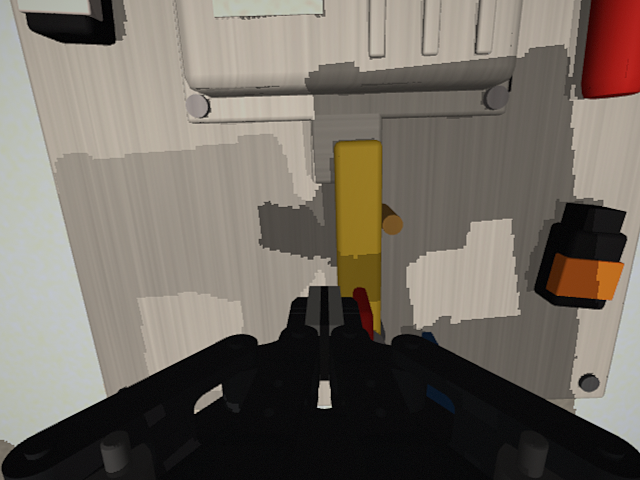

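The strap (358, 210) touches the pin (390, 222) and lies over the lug. The red wing is almost home, so I'll press on until I feel the stop.

Emit:
play_rows([
  [[0, 0, 2], [-0.3, 0.2, 0], 0],
  [[0, 0, 4], [-0.3, 0.4, 0], 0],
  [[0, 0, 4], [-0.3, 0.5, 0], 0],
  [[0, 0, 4], [-0.3, 0.5, 0], 0],
])

```text
clock: 21.85
position: [0.5611, 0.1292, 0.068]
tool_rot: [-0.003, 0.997, -0.072, 0.002]
ft_force: [6.4, 14.2, -1.3]
width: 0.0004
grip_force: 7.2
```

A 15 N reaction means the nut is at its hard stop. I'll retreat and check.

Emit:
play_rows([
  [[0, 0, 0], [0, -1.0, 0], 0],
  [[0, 0, 0], [0, -1.8, 0], 0],
  [[0, 0, 0], [0, -1.8, -4], 0],
  [[0, 0, 0], [0, -2.5, -9], 0],
  [[0, 0, 0], [-5, -6, -13], 0],
  [[0, 0, 0], [-9, -6, -15], 0],
  [[0, 0, 0], [-9, -6, -15], 0],
  [[0, 0, 0], [-9, -6, -15], 0],
])

```text
clock: 22.85
position: [0.4787, 0.1979, 0.2172]
tool_rot: [0.0, 0.997, -0.072, 0.0]
ft_force: [-0.3, -0.2, 0.0]
width: -0.0
grip_force: 0.0
```

```bash
python3 - <<'E'
from h import *
c=vision.read_camera("wrist");cv2.imwrite("pics/w10.png",c["image"][:,:,::-1])
for q,z in dict(nut_center=.07,red_tip=.07,strap_push=.0445).items():
    for L in finder.spot_point(q,c)[:1]: print(q,L["at"],L["score"],atz(c,L["at"],z)[:2])
E
```

```text
nut_center [415.3, 154.5] 0.57 [0.52780213 0.1173899 ]
red_tip [416.4, 102.6] 0.56 [0.56689745 0.11371325]
strap_push [408.3, 61.8] 0.73 [0.60084093 0.11145284]
```

View pics/w10.png

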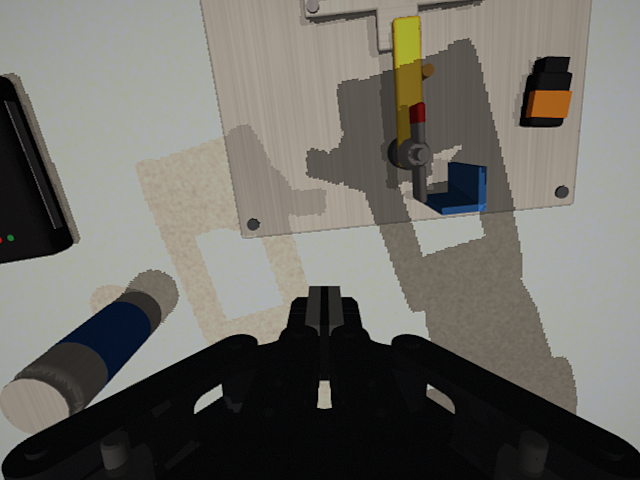

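The red wing (417, 112) points along the strap toward the unit at about -5°, as expected for fully home. The strap (408, 50) is against the pin (428, 70), and the arm is clear.

```bash
python3 -c "
from cell import arm
print(arm.finish_job())"
```

```text
the job is handed in; nothing more can be done
None
```

The job is handed in at about 23 s: the strap is against its stop pin over the lug, the wing nut is at its hard stop after three strokes, and in the pictures the control unit and the other things look unmoved; the hand-in returned no verdict.

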